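# Fetch a fossil from behind the conservation supplies

## Robot

A 6-joint arm with a two-finger parallel gripper is mounted at the origin on the work surface. World frame = base frame: x ahead of the robot, y to its left, z up, the work surface at z = 0. Lengths are in m, angles in rad, forces in N, time in s.
With the tool pointing down it reaches from about 0.375 to 0.9 m from the base axis. Payload 3.1 kg.
Tool frame: the origin (TCP) lies at the very end of the fingers, on their centre line; the grasp point (between the pads) lies 19 mm behind it; z points along the fingers, y is the line along which they close (so a half turn about z gives the same grasp; the last joint's range is limited). The gripper opens to 85 mm and grips with 20 to 120 N. Pads are 22 mm wide; open, the fingers measure 114 mm over their backs; the gripper's body (76 mm by 85 mm) begins 54 mm behind the grasp point. The pads swing forward as they close: fully open they stand 13 mm farther back than shut.
Start: joints at [-1.438, 0.527, 1.433, -0, 1.181, -0.178], TCP at [0.191, -0.595, 0.231] pointing down, gripper open.
Joint ranges: [-3.08, 3.08], [-0.75, 2.2], [0.22, 2.44], [-1.43, 4.57], [0, 2.65], [-2.85, 2.85]. Speed limits (rad/s): [2.79, 2.79, 3.14, 3.14, 3.14, 3.14].

## Interface

Orientations are given as a unit quaternion [x, y, z, w].
In Python, from station import manip gives the robot as it stands.
- The arm moves only by the shell command python3 -m handwheel 'ROWS' [FORCE]. ROWS is JSON, a list of rows, each a list of 7 numbers: the shift along the world's x, y, z in mm, then the turn, a rotation vector about the world's x, y, z in degrees, then the opening, from 0 (shut) to 1 (fully open). A call has exactly 10 rows; each row shifts and turns the commanded pose from where the row before left it; what a row does not reach is not made up. A row lasts 1/8 s, in which the tool goes at most 62.5 mm and 10.7 degrees, less where a joint would pass 70% of its speed; a pose out of reach is approached as far as the arm can. A call is refused whole if a number of a shift passes 62.5 or a number of a turn 10.7, either way. A call with a gripper value outside its range is refused whole. The fingers move at their own pace and stop on an object; FORCE is the grip in N (left out, the last holds). Time passes only in rows, so rows that do not move let the fingers close, or fill a call up. It gives the time, the measured TCP pose, the force, the opening and the grip force at its end, in the units of the state.
- manip.sense(): the state, without advancing time (a new reading comes with each control period).
- manip.snapshot(name): name is "side" or "top" or "wrist"; returns the picture (400x640x3 uint8, red, green, blue); there is no depth.
- manip.get_calibration(name): a dict with "K" (3x3 intrinsics, pixels), "k1" (the pictures are not rectified: a ray, as slopes to the right and down, at radius r is drawn at 1 + k1 r^2 times it, then the intrinsics apply), "rvec" (rotation vector, rad) and "tvec" (3), from world to camera coordinates, as OpenCV has them. Camera axes: x right, y down, z forward; pixel columns grow to the right and rows downward; lengths in m; the calibration is good to about 2 mm. A picture is of the moment at which its call begins: read the wrist's pose just before it. get_calibration takes no time and is no camera call; for the wrist camera it gives the pose at the moment of the call.
- manip.sign_off(): hands the job in; it is judged then, once.
The state is a dict: "t": time; "q": joint angles; "qd": joint speeds; "tau": joint torques, N m; "tcp_pos": TCP position; "tool_rot": TCP orientation; "force": force on the tool from outside, world axes, zero at the start; "ft_torque": the same for the moment, N m; "finger_gap": opening from 0.0 (shut) to 1.0 (fully open); "gripper_force": force on a finger pad.
Only numpy, scipy, OpenCV 4.12 (cv2) and the standard library are available. Lean on these libraries where they do the work, as an engineer would, in place of code of your own. Each camera call takes 0.05 s, during which the arm holds its last target. There are 200 camera calls.

## Task

The fossil bone lies in the grey tray behind the jar, the square tin and the dropper bottle. Stand those three out of the way, all together in the steel tray at the side, then lay the bone in the two saddles of the padded cradle without dropping it, and finally stand the jar, the tin and the bottle back in the grey tray, each just where it stood at the start. Do not tip anything over, and leave the small round tin and the white rubber block in the corners of the grey tray where they are.

Things in the scene. Friction and masses are not known exactly. Their poses are not given: they have to be found in the camera images.
- jar: amber glass jar with a white lid and a paper label, the widest of the three supplies: plain round cylinder 60 mm across, 84 mm tall (lid from 66 mm up, equally wide). Origin: centre of its underside; z up. Up to 0.35 kg.
- tin: square metal tin with a paper label, 50 x 50 mm and 84 mm tall, with a black screw cap 32 mm across and 10 mm high on top (94 mm in all). Origin: centre of its underside; x and y square to its faces, z up. Up to 0.4 kg.
- bottle: slim white plastic dropper bottle: round, 46 mm across and straight up to 74 mm, then a shoulder, a narrow neck and a tip, 99 mm tall in all. Origin: centre of its underside; z up. Up to 0.2 kg.
- fossil: grey-brown fossil limb bone lying flat, 123 mm long along its y. Shaft (y -25 to +25 mm): 22 mm wide along x, flanks from 5 to 26 mm above the underside. Knobbly ends: 48 mm wide, 30 mm high. Origin: centre of its underside; z up. Either way round will do. Up to 0.21 kg.
- home_tray: grey plastic tray, 200 mm (its x, away from the robot) by 270 mm (y), fixed; floor 4 mm thick, rim 16 mm high, 4 mm thick. Origin: centre of its underside. The three supplies stand in a row along y, 66 mm apart, at x about -40 mm; the bone lies behind, along y, at x about 20 mm. Each supply belongs where it stands at the start (no mark shows the place).
- side_tray: empty shallow steel tray at the left or right side, 270 mm along its x by 114 mm along its y, floor 4 mm thick, rim 16 mm high and 4 mm thick, fixed to the bench. Origin: centre of its underside. There is room for the three supplies in a row along x, about 80 mm apart.
- cradle: padded cradle at the other side, fixed: plywood base 90 (x) by 160 (y) by 12 mm, two black foam saddles at y -48 and +48 mm, each 26 mm along y, flat seat 22 mm above the underside, cheeks leaning outwards, 65 mm apart at the seat, tops at 49 mm. The bone lies along y, centred, its ends on the seats. 70 mm are open for fingers between the saddles. Origin: centre of its underside.
- eraser: white rubber cleaning block, 44 mm (its x) by 24 mm by 14 mm high, loose in the other far corner of the grey tray; to be left alone. Origin: centre of its underside.
- wax_tin: small round metal tin, 37 mm across and 19 mm high, loose in a far corner of the grey tray beside the bone; to be left alone. Origin: centre of its underside.
There are look-alikes about, which are no part of the job. Leave any purple look-alike of the tin alone.

How it is judged:
By the outcome, as a careful person would: the job done as asked, in the order asked, and still so for the second after the job is handed in, with the robot touching nothing.
It also fails if it takes over 141 s, if anything falls off the work surface, if the arm or the gripper's body presses on something with over 40 N, if the wrist force passes 120 N, or if a joint passes its speed limit or range.

## Working session

There is one attempt and no reset: what is moved stays moved. The work goes in short steps, Python scripts to look and compute and a shell command to move; the robot and the scene stay as the last step left them, time stands still between calls to the robot, and variables do not carry over. Pictures are saved under pics/ and viewed, at most 14 in all, crops included, and the job is handed in when it is done.

```bash
mkdir -p pics; ls; python3 - <<'E'
from station import manip
import cv2,numpy as np
s=manip.sense();print(s['t'],s['tcp_pos'],s['tool_rot'],s['finger_gap'])
for n in('top','side'):
    im=manip.snapshot(n);cv2.imwrite(f'pics/{n}0.png',im[:,:,::-1])
    c=manip.get_calibration(n);print(n,c)
E
```

```text
pics
0.0 [ 0.19107761 -0.5943171   0.23032259] [ 9.87949691e-01  1.54771540e-01  1.93564150e-05 -1.08545154e-03] 0.9992904374559869
top {'K': array([[494.15120508,   0.        , 324.68886637],
       [  0.        , 494.15120508, 199.79762714],
       [  0.        ,   0.        ,   1.        ]]), 'k1': -0.09158548467642982, 'rvec': array([ 2.10646846, -2.11955162,  0.22174292]), 'tvec': array([0.0468921 , 0.49834231, 1.17464988])}
side {'K': array([[464.87128567,   0.        , 321.20674861],
       [  0.        , 464.87128567, 205.58218307],
       [  0.        ,   0.        ,   1.        ]]), 'k1': -0.04159648439692304, 'rvec': array([ 0.31432915, -2.8422513 ,  1.08720383]), 'tvec': array([0.4871763 , 0.06943229, 1.13501645])}
```

View pics/top0.png

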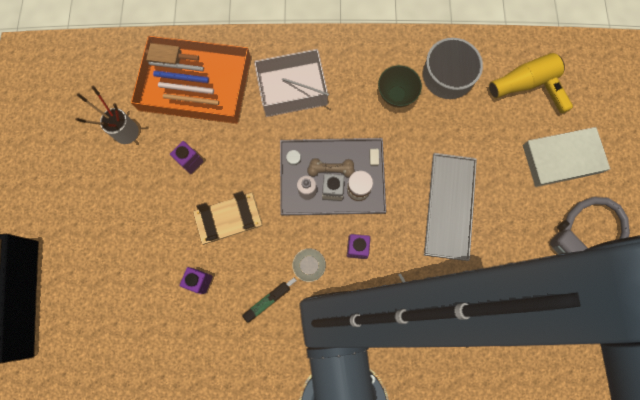

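View pics/side0.png

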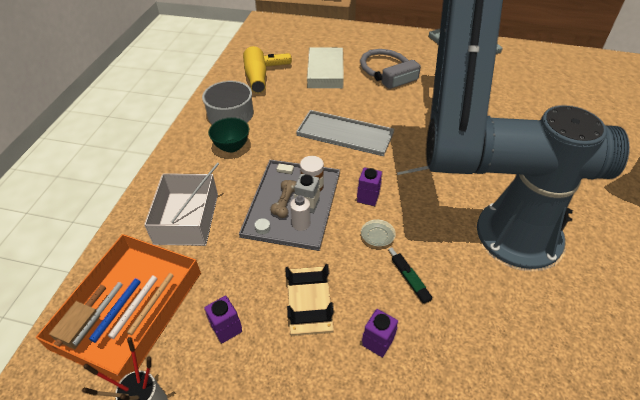

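The top view shows the grey tray (281–385, 139–215) with the bottle at (306,186), the metal tin at (333,184), the jar at (360,182), the bone at (331,167), the wax tin at (293,157) and the eraser at (375,157). The cradle is at (228,217) and the steel tray at (450,207). Things that could be taken for the tin are the purple tins at (186,155), (195,280) and (359,246); the white-topped items are only the jar and bottle. I choose the metal one at (333,184), and next I check it in a close crop.

```bash
cat > h.py <<'E'
from station import manip
import cv2,numpy as np
from scipy.spatial.transform import Rotation as R
def pt(c,uv,z):
    uv=np.array(uv,float).reshape(-1,2)
    d=(uv-[c['K'][0,2],c['K'][1,2]])/c['K'][0,0]
    u=d.copy()
    for _ in range(30): u=d/(1+c['k1']*(u**2).sum(1,keepdims=True))
    M=R.from_rotvec(c['rvec']).as_matrix(); o=-M.T@c['tvec']
    r=np.c_[u,np.ones(len(u))]@M
    return o+r*((z-o[2])/r[:,2])[:,None]
def yaw():
    s=manip.sense(); m=R.from_quat(s['tool_rot']).as_matrix()
    return np.round(s['tcp_pos'],4), 'close-dir deg',np.degrees(np.arctan2(m[1,1],m[0,1])).round(2),'tilt',m[:,2].round(4)
E
python3 - <<'E'
from h import *
np.set_printoptions(precision=4,suppress=True)
c=manip.get_calibration('top')
print('home',pt(c,[(281,140),(383,139),(385,214),(281,215)],.016))
print('side',pt(c,[(433,155),(475,158),(468,258),(426,254)],.016))
print('jar',pt(c,(360.5,182),.088),'tin',pt(c,(333.5,183.5),.098),'bot',pt(c,(306.5,184.5),.1))
print('bone',pt(c,[(312,167),(351,167)],.025))
print('cradle',pt(c,[(228,217)],.03), pt(c,[(207,223),(243,210)],.045))
print(yaw())
im=cv2.imread('pics/top0.png')[130:225,185:395]
cv2.imwrite('pics/crop.png',cv2.resize(im,None,fx=3.8,fy=3.8,interpolation=cv2.INTER_CUBIC))
E
```

```text
home [[ 0.6674  0.1575  0.016 ]
 [ 0.6687 -0.1108  0.016 ]
 [ 0.4683 -0.1095  0.016 ]
 [ 0.4673  0.155   0.016 ]]
side [[ 0.6244 -0.2408  0.016 ]
 [ 0.616  -0.352   0.016 ]
 [ 0.3542 -0.3161  0.016 ]
 [ 0.3655 -0.2098  0.016 ]]
jar [[ 0.5346 -0.0433  0.088 ]] tin [[0.5288 0.0225 0.098 ]] bot [[0.5262 0.0873 0.1   ]]
bone [[ 0.5907  0.0759  0.025 ]
 [ 0.5902 -0.0246  0.025 ]]
cradle [[0.4604 0.2874 0.03  ]] [[0.4429 0.3365 0.045 ]
 [0.4753 0.2474 0.045 ]]
(array([ 0.1911, -0.5944,  0.2304]), 'close-dir deg', np.float64(-72.19), 'tilt', array([-0.0003,  0.0019, -1.    ]))
```

View pics/crop.png

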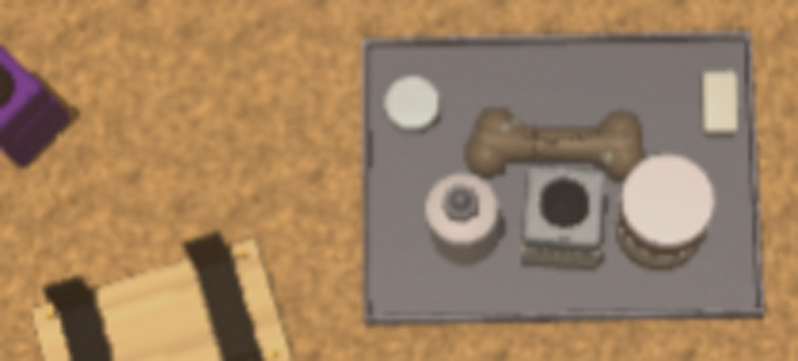

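The crop confirms it: grey metal tin with black cap between bottle and jar, bone behind, nothing purple in the tray. Now I move over it for a wrist view.

```bash
python3 -m handwheel '[[28,50,0,0,0,7,1],[28,50,0,0,0,7,1],[28,50,0,0,0,7,1],[28,50,0,0,0,7,1],[28,50,0,0,0,7,1],[28,50,0,0,0,7,1],[28,50,0,0,0,7,1],[28,50,0,0,0,7,1],[28,50,0,0,0,7,1],[28,50,0,0,0,7,1]]' 60
python3 -m handwheel '[[0,50,20,0,0,2,1],[0,50,20,0,0,0,1],[0,15,20,0,0,0,1],[0,0,20,0,0,0,1],[0,0,10,0,0,0,1],[0,0,0,0,0,0,1],[0,0,0,0,0,0,1],[0,0,0,0,0,0,1],[0,0,0,0,0,0,1],[0,0,0,0,0,0,1]]'
python3 - <<'E'
from h import *
print(yaw())
c=manip.get_calibration('wrist');im=manip.snapshot('wrist');cv2.imwrite('pics/w1.png',im[:,:,::-1])
import pickle;pickle.dump(c,open('w1.pkl','wb'));print(c)
E
```

```text
t: 1.35
tcp_pos: [0.4718, -0.0933, 0.2312]
tool_rot: [0.719, 0.695, -0.0, 0.0]
force: [0.7, 0.5, -0.6]
finger_gap: 1.0
gripper_force: 0.0
t: 2.6
tcp_pos: [0.4711, 0.0199, 0.3211]
tool_rot: [0.708, 0.706, -0.0, -0.0]
force: [-0.1, -0.3, 0.2]
finger_gap: 1.003
gripper_force: 0.0
(array([0.4711, 0.0199, 0.3211]), 'close-dir deg', np.float64(-0.2), 'tilt', array([-5.e-04,  1.e-04, -1.e+00]))
{'K': array([[281.16405291,   0.        , 314.93094898],
       [  0.        , 281.16405291, 200.25609824],
       [  0.        ,   0.        ,   1.        ]]), 'k1': -0.04719404798642344, 'rvec': array([-2.84620347e+00,  5.36057634e-03,  1.90754005e-03]), 'tvec': array([-0.47198813, -0.04285256,  0.47036712])}
```

View pics/w1.png

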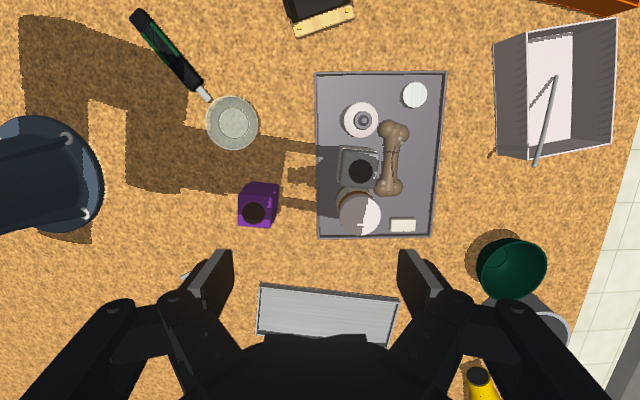

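The wrist view shows bottle tip (363,121), tin cap (361,171), jar lid (359,213), bone ends (393,132) and (389,186), all well separated. Casting rays from these.

```bash
python3 - <<'E'
from h import *
import pickle
np.set_printoptions(precision=4,suppress=True)
c=pickle.load(open('w1.pkl','rb'))
print('bot',pt(c,(363,121),.103),'tin',pt(c,(361,171),.098),'jar',pt(c,(359.5,213),.088))
print('bone ends',pt(c,[(393,132),(389,186)],.027), 'shaft mid',pt(c,(391,158),.03))
print('tray',pt(c,[(317,73),(446,72),(430,237),(319,237)],.02)) 
im=cv2.imread('pics/w1.png')[60:250,290:460]
cv2.imwrite('pics/w1c.png',cv2.resize(im,None,fx=3.1,fy=3.1,interpolation=cv2.INTER_CUBIC))
E
```

```text
bot [[0.5318 0.0869 0.103 ]] tin [[0.5327 0.0233 0.098 ]] jar [[ 0.5348 -0.0388  0.088 ]]
bone ends [[ 0.5906  0.0694  0.027 ]
 [ 0.5903 -0.0149  0.027 ]] shaft mid [[0.5895 0.0303 0.03  ]]
tray [[ 0.4756  0.1534  0.02  ]
 [ 0.6653  0.1559  0.02  ]
 [ 0.6703 -0.1075  0.02  ]
 [ 0.4786 -0.1062  0.02  ]]
```

View pics/w1c.png

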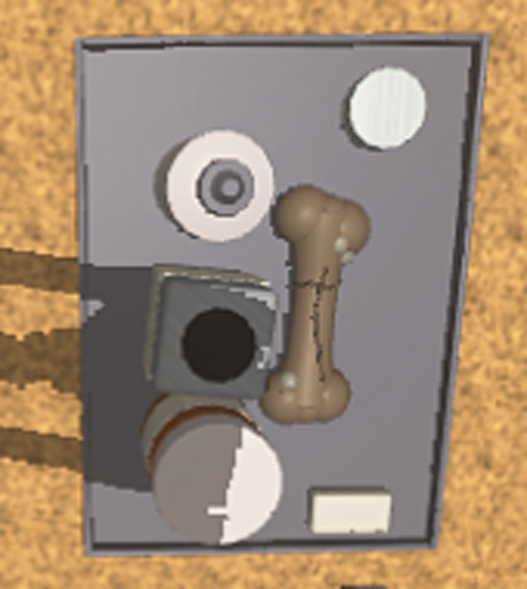

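Positions agree between the views: jar (0.535,−0.042), tin (0.531,0.023) with yaw about −4.5°, bottle (0.529,0.088). I go for the jar first, with the fingers closing along x above the bone.

```bash
python3 -m handwheel '[[21,-20,-50,0,0,0,1],[21,-21,-50,0,0,0,1],[22,-21,-50,0,0,0,1],[0,0,0,0,0,0,1],[0,0,-45,0,0,0,1],[0,0,-45,0,0,0,1],[0,0,-39,0,0,0,1],[0,0,0,0,0,0,1],[0,0,0,0,0,0,0],[0,0,0,0,0,0,0]]' 60
python3 -m handwheel '[[0,0,0,0,0,0,0],[0,0,0,0,0,0,0],[0,0,0,0,0,0,0],[0,0,20,0,0,0,0],[0,0,50,0,0,0,0],[0,0,55,0,0,0,0],[0,0,10,0,0,0,0],[0,0,0,0,0,0,0],[0,0,0,0,0,0,0],[0,0,0,0,0,0,0]]'
python3 - <<'E'
from h import *
im=manip.snapshot('side');cv2.imwrite('pics/s1.png',im[80:300,150:470,::-1].repeat(2,0).repeat(2,1))
print(yaw())
E
```

```text
t: 3.9
tcp_pos: [0.5364, -0.0422, 0.0451]
tool_rot: [0.708, 0.706, 0.001, 0.002]
force: [-0.2, 0.9, 4.2]
finger_gap: 0.692
gripper_force: 63.8
t: 5.15
tcp_pos: [0.534, -0.0417, 0.1756]
tool_rot: [0.708, 0.706, -0.001, -0.002]
force: [-0.5, 0.2, -2.5]
finger_gap: 0.687
gripper_force: 66.0
(array([ 0.5342, -0.0418,  0.1758]), 'close-dir deg', np.float64(-0.2), 'tilt', array([-0.0032,  0.001 , -1.    ]))
```

View pics/s1.png

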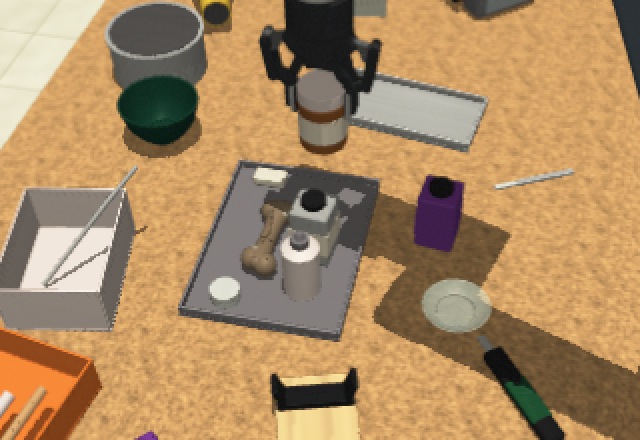

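The jar is held upright and lifted out; the others are untouched. Carry it to the far slot of the steel tray.

```bash
python3 -m handwheel '[[4,-31,0,0,0,-10,0],[4,-31,0,0,0,-10,0],[4,-31,0,0,0,-10,0],[4,-31,0,0,0,-10,0],[4,-31,0,0,0,-10,0],[4,-31,0,0,0,-10,0],[4,-31,0,0,0,-10,0],[6,-31,0,0,0,-10,0],[0,0,-40,0,0,0,0],[0,0,-40,0,0,0,0]]'
python3 -m handwheel '[[0,0,-30,0,0,0,0],[0,0,-12,0,0,0,0],[0,0,-6,0,0,0,0],[0,0,-3,0,0,0,0],[0,0,-1,0,0,0,0],[0,0,0,0,0,0,0],[0,0,0,0,0,0,0],[0,0,0,0,0,0,0],[0,0,0,0,0,0,0],[0,0,0,0,0,0,0]]'
```

```text
t: 6.45
tcp_pos: [0.5689, -0.2907, 0.0955]
tool_rot: [0.996, 0.085, -0.0, -0.0]
force: [-0.5, 0.8, -2.7]
finger_gap: 0.69
gripper_force: 66.0
t: 7.7
tcp_pos: [0.5691, -0.29, 0.0453]
tool_rot: [0.996, 0.085, 0.0, -0.0]
force: [0.4, -0.1, -2.4]
finger_gap: 0.685
gripper_force: 65.9
```

```bash
python3 -m handwheel '[[0,0,-1,0,0,0,0],[0,0,-1,0,0,0,0],[0,0,-1,0,0,0,0],[0,0,0,0,0,0,0],[0,0,0,0,0,0,0.3],[0,0,0,0,0,0,1],[0,0,0,0,0,0,1],[0,0,0,0,0,0,1],[0,0,30,0,0,0,1],[0,0,50,0,0,0,1]]'
python3 -m handwheel '[[0,0,54,0,0,0,1],[-4,35,0,0,0,8,1],[-4,35,0,0,0,8,1],[-4,35,0,0,0,10,1],[-4,35,0,0,0,10,1],[-4,35,0,0,0,10,1],[-4,35,0,0,0,10,1],[-4,35,0,0,0,10,1],[-4,35,0,0,0,10,1],[-6,33,0,0,0,0,1]]'
python3 - <<'E'
from h import *
print(yaw())
c=manip.get_calibration('wrist');im=manip.snapshot('wrist');cv2.imwrite('pics/w2.png',im[:,:,::-1])
import pickle;pickle.dump(c,open('w2.pkl','wb'))
E
```

```text
t: 8.95
tcp_pos: [0.5678, -0.2891, 0.1207]
tool_rot: [0.996, 0.085, -0.002, -0.002]
force: [0.0, -0.5, 1.0]
finger_gap: 0.997
gripper_force: 0.0
t: 10.2
tcp_pos: [0.5311, 0.0241, 0.1761]
tool_rot: [0.732, 0.681, 0.0, -0.0]
force: [-0.1, 0.3, -0.5]
finger_gap: 1.0
gripper_force: 0.0
(array([0.5311, 0.0241, 0.1761]), 'close-dir deg', np.float64(-4.13), 'tilt', array([ 0.e+00,  1.e-04, -1.e+00]))
```

View pics/w2.png

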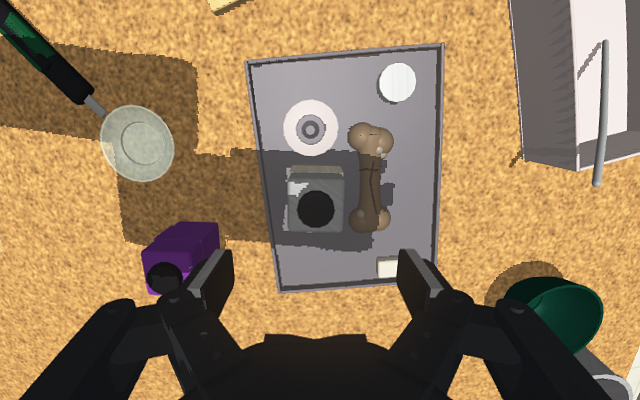

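The wrist view shows the tin's cap at (316,209), its top from (288,181) to (344,232), the bottle tip at (311,129) and the bone from (371,138) to (370,220).

```bash
python3 - <<'E'
from h import *
import pickle
np.set_printoptions(precision=4,suppress=True)
c=pickle.load(open('w2.pkl','rb'))
print('bot',pt(c,(311,129),.103),'tin',pt(c,(316,209),.098))
print('tin corners',pt(c,[(288,181),(344,178),(344,231),(287,236)],.088))
print('bone',pt(c,[(371,139),(370,219)],.027),pt(c,(369,180),.03))
im=cv2.imread('pics/w2.png')[165:245,275:400]
cv2.imwrite('pics/w2c.png',cv2.resize(im,None,fx=6,fy=6,interpolation=cv2.INTER_CUBIC))
E
```

```text
bot [[0.534  0.0884 0.103 ]] tin [[0.5332 0.024  0.098 ]]
tin corners [[ 0.5114  0.0469  0.088 ]
 [ 0.5582  0.0461  0.088 ]
 [ 0.5561 -0.0016  0.088 ]
 [ 0.5055 -0.0027  0.088 ]]
bone [[ 0.5928  0.0708  0.027 ]
 [ 0.5903 -0.0159  0.027 ]] [[0.5894 0.029  0.03  ]]
```

View pics/w2c.png

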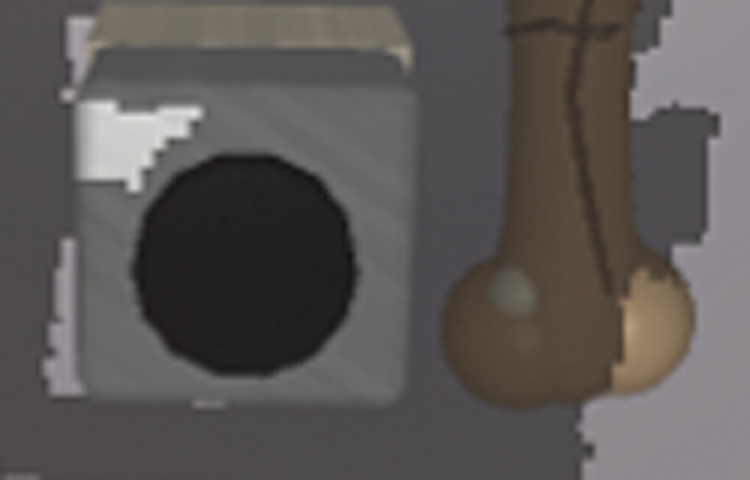

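The close crop shows the tin's faces square with the picture, so the fingers are aligned; centre is 2 mm further in x. Grasp it.

```bash
python3 -m handwheel '[[2,0,-40,0,0,0,1],[0,0,-45,0,0,0,1],[0,0,-40,0,0,0,1],[0,0,-9,0,0,0,1],[0,0,0,0,0,0,1],[0,0,0,0,0,0,0],[0,0,0,0,0,0,0],[0,0,0,0,0,0,0],[0,0,0,0,0,0,0],[0,0,0,0,0,0,0]]'
python3 -m handwheel '[[0,0,20,0,0,0,0],[0,0,50,0,0,0,0],[0,0,55,0,0,0,0],[0,0,9,0,0,0,0],[0,-15,0,0,0,-5,0],[0,-30,0,0,0,-10,0],[0,-30,0,0,0,-10,0],[0,-30,0,0,0,-10,0],[0,-30,0,0,0,-10,0],[0,-30,0,0,0,-10,0]]'
```

```text
t: 11.5
tcp_pos: [0.5336, 0.0229, 0.0438]
tool_rot: [0.732, 0.681, 0.0, 0.001]
force: [-0.4, -0.1, 5.7]
finger_gap: 0.581
gripper_force: 63.6
t: 12.75
tcp_pos: [0.5318, -0.1424, 0.1747]
tool_rot: [0.965, 0.263, -0.001, -0.001]
force: [-0.1, 0.2, -3.4]
finger_gap: 0.578
gripper_force: 63.4
```

```bash
python3 -m handwheel '[[-9,-28,0,0,0,-9,0],[-9,-28,0,0,0,-9,0],[-9,-28,0,0,0,-7,0],[-9,-28,0,0,0,0,0],[-7,-27,0,0,0,0,0],[0,0,-50,0,0,0,0],[0,0,-50,0,0,0,0],[0,0,-24,0,0,0,0],[0,0,-5,0,0,0,0],[0,0,0,0,0,0,0]]'
python3 -m handwheel '[[0,0,-1,0,0,0,0],[0,0,-1,0,0,0,0],[0,0,-1,0,0,0,0],[0,0,0,0,0,0,0],[0,0,0,0,0,0,0],[0,0,0,0,0,0,0],[0,0,0,0,0,0,0],[0,0,0,0,0,0,0],[0,0,0,0,0,0,0],[0,0,0,0,0,0,0]]'
```

```text
t: 14.0
tcp_pos: [0.49, -0.2809, 0.047]
tool_rot: [0.999, 0.051, -0.0, -0.0]
force: [-0.3, 0.4, -2.5]
finger_gap: 0.58
gripper_force: 63.2
t: 15.25
tcp_pos: [0.4902, -0.281, 0.0443]
tool_rot: [0.999, 0.051, -0.0, -0.0]
force: [0.2, -0.3, -4.2]
finger_gap: 0.58
gripper_force: 63.2
```

```bash
python3 -m handwheel '[[0,0,-1,0,0,0,0],[0,0,-1,0,0,0,0],[0,0,0,0,0,0,0],[0,0,0,0,0,0,0.3],[0,0,0,0,0,0,1],[0,0,0,0,0,0,1],[0,0,0,0,0,0,1],[0,0,30,0,0,0,1],[0,0,50,0,0,0,1],[0,0,54,0,0,0,1]]'
python3 -m handwheel '[[5,46,0,0,0,10,1],[5,46,0,0,0,10,1],[5,46,0,0,0,10,1],[5,46,0,0,0,10,1],[5,46,0,0,0,10,1],[5,46,0,0,0,10,1],[5,46,0,0,0,10,1],[6,47,0,0,0,10,1],[0,0,-30,0,0,0,1],[0,0,-30,0,0,0,1]]'
python3 -m handwheel '[[0,0,-40,0,0,0,1],[0,0,-30,0,0,0,1],[0,0,-5,0,0,0,1],[0,0,0,0,0,0,1],[0,0,0,0,0,0,0],[0,0,0,0,0,0,0],[0,0,0,0,0,0,0],[0,0,0,0,0,0,0],[0,0,0,0,0,0,0],[0,0,0,0,0,0,0]]' 40
```

```text
t: 16.5
tcp_pos: [0.4897, -0.2807, 0.1769]
tool_rot: [0.999, 0.051, -0.001, -0.001]
force: [1.1, -0.9, -0.7]
finger_gap: 1.001
gripper_force: 0.0
t: 17.75
tcp_pos: [0.5315, 0.089, 0.1159]
tool_rot: [0.732, 0.682, 0.0, 0.001]
force: [0.4, -0.5, 0.0]
finger_gap: 1.0
gripper_force: 0.0
t: 19.0
tcp_pos: [0.532, 0.088, 0.0426]
tool_rot: [0.733, 0.681, 0.001, 0.001]
force: [-0.2, 0.3, 5.4]
finger_gap: 0.528
gripper_force: 40.6
```

```bash
python3 -m handwheel '[[0,0,20,0,0,0,0],[0,0,50,0,0,0,0],[0,0,55,0,0,0,0],[0,0,10,0,0,0,0],[-12,-35,0,0,0,-10,0],[-12,-35,0,0,0,-10,0],[-12,-36,0,0,0,-10,0],[-12,-36,0,0,0,-10,0],[-12,-36,0,0,0,-10,0],[-12,-36,0,0,0,-10,0]]'
python3 -m handwheel '[[-12,-36,0,0,0,-10,0],[-12,-36,0,0,0,-10,0],[-12,-36,0,0,0,0,0],[-13,-36,0,0,0,0,0],[0,0,-50,0,0,0,0],[0,0,-50,0,0,0,0],[0,0,-24,0,0,0,0],[0,0,-6,0,0,0,0],[0,0,-2,0,0,0,0],[0,0,0,0,0,0,0]]'
```

```text
t: 20.25
tcp_pos: [0.4579, -0.1267, 0.1755]
tool_rot: [0.975, 0.22, -0.001, -0.001]
force: [0.3, 0.5, -0.5]
finger_gap: 0.524
gripper_force: 41.3
t: 21.5
tcp_pos: [0.4106, -0.2704, 0.0451]
tool_rot: [0.999, 0.051, 0.001, 0.001]
force: [0.1, 0.0, -0.4]
finger_gap: 0.527
gripper_force: 41.3
```

```bash
python3 -m handwheel '[[0,0,-1,0,0,0,0],[0,0,-1,0,0,0,0],[0,0,-1,0,0,0,0],[0,0,0,0,0,0,0.3],[0,0,0,0,0,0,1],[0,0,0,0,0,0,1],[0,0,0,0,0,0,1],[0,0,30,0,0,0,1],[0,0,50,0,0,0,1],[0,0,54,0,0,0,1]]' 40
python3 -m handwheel '[[22,37,0,0,0,10.3,1],[22,37,0,0,0,10.3,1],[22,37,0,0,0,10.3,1],[22,37,0,0,0,10.3,1],[23,37,0,0,0,10.3,1],[23,37,0,0,0,10.3,1],[23,37,0,0,0,10.3,1],[23,38,0,0,0,10.3,1],[0,0,0,0,0,0,1],[0,0,0,0,0,0,1]]'
python3 - <<'E'
from h import *
import pickle
print(yaw())
c=manip.get_calibration('wrist');im=manip.snapshot('wrist')[:,:,::-1];s=manip.snapshot('side')[:,:,::-1]
pickle.dump(c,open('w3.pkl','wb'));cv2.imwrite('pics/w3.png',im)
cv2.imwrite('pics/c3.png',np.vstack([im[60:300,100:500],s[60:300,150:550]]))
E
```

```text
t: 22.75
tcp_pos: [0.4097, -0.2696, 0.176]
tool_rot: [0.999, 0.051, -0.001, -0.001]
force: [0.8, -0.4, -0.2]
finger_gap: 0.998
gripper_force: 0.0
t: 24.0
tcp_pos: [0.5894, 0.0269, 0.1748]
tool_rot: [0.718, 0.696, -0.001, -0.001]
force: [0.2, -0.5, -1.6]
finger_gap: 0.998
gripper_force: 0.0
(array([0.5894, 0.0269, 0.1748]), 'close-dir deg', np.float64(-1.82), 'tilt', array([-1.7e-03, -2.0e-04, -1.0e+00]))
```

View pics/c3.png

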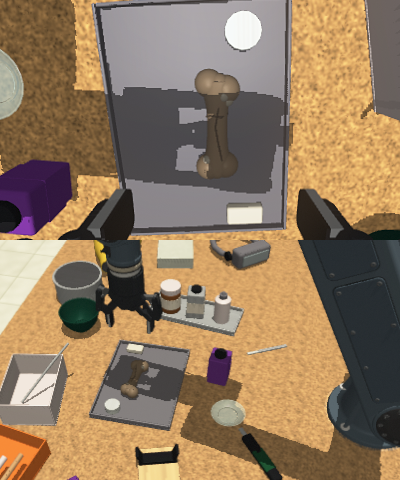

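The three supplies stand upright in the steel tray. In the wrist view the bone runs from (316,144) to (317,225) (full-picture pixels), shaft centre about (317,185).

```bash
python3 - <<'E'
from h import *
import pickle
np.set_printoptions(precision=4,suppress=True)
c=pickle.load(open('w3.pkl','rb'))
print(pt(c,[(317,144),(317,225)],.024),pt(c,[(303.5,185),(329.5,185)],.02),'tips',pt(c,[(317,128),(318,239)],.018))
c=manip.get_calibration('top')
im=manip.snapshot('top')[:,:,::-1]
crop=im[180:255,185:270];cv2.imwrite('pics/cr.png',cv2.resize(crop,None,fx=8,fy=8,interpolation=cv2.INTER_CUBIC))
E
```

```text
[[ 0.5939  0.0724  0.024 ]
 [ 0.5912 -0.0167  0.024 ]] [[0.578  0.0287 0.02  ]
 [0.6061 0.0278 0.02  ]] tips [[ 0.5944  0.0881  0.018 ]
 [ 0.5918 -0.0365  0.018 ]]
```

View pics/cr.png

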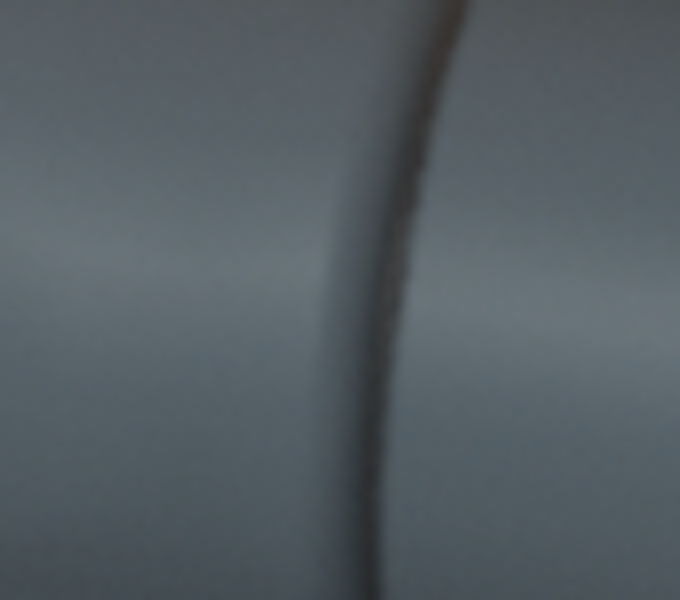

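The picture is blocked by the arm, so I will use the first top picture for the cradle. Bone centre is (0.592,0.027), yaw −1.5°. Grasp the shaft.

```bash
python3 -m handwheel '[[2,0,-50,0,0,0,1],[0,0,-50,0,0,0,0.7],[0,0,-45,0,0,0,0.7],[0,0,-17,0,0,0,0.7],[0,0,-5,0,0,0,0.7],[0,0,0,0,0,0,0.5],[0,0,0,0,0,0,0],[0,0,0,0,0,0,0],[0,0,0,0,0,0,0],[0,0,0,0,0,0,0]]' 40
python3 - <<'E'
from h import *
np.set_printoptions(precision=4,suppress=True)
print(yaw())
im=cv2.imread('pics/top0.png');c=manip.get_calibration('top')
g=im[180:255,185:270].astype(int)
dark=((g.max(2)<75)).astype('uint8')
n,l,st,ce=cv2.connectedComponentsWithStats(dark)
for i in range(1,n):
    if st[i,4]>40:
        m=np.argwhere(l==i)[:,::-1].astype('float32')
        print(st[i],cv2.minAreaRect(m),pt(c,ce[i]+[185,180],.036))
b=cv2.cvtColor(im[180:255,185:270],cv2.COLOR_BGR2HSV)
wood=cv2.inRange(b,(10,40,185),(35,150,255))
cv2.imwrite('pics/cr2.png',cv2.resize(np.hstack([im[180:255,185:270],cv2.merge([wood]*3)]),None,fx=4.7,fy=4.7,interpolation=cv2.INTER_NEAREST))
E
```

```text
t: 25.4
tcp_pos: [0.5934, 0.0268, 0.01]
tool_rot: [0.718, 0.696, 0.001, 0.001]
force: [0.3, -0.4, 7.5]
finger_gap: 0.246
gripper_force: 41.5
(array([0.5934, 0.0268, 0.01  ]), 'close-dir deg', np.float64(-1.79), 'tilt', array([ 0.0032, -0.0005, -1.    ]))
[ 49  12  20  37 307] ((58.72597885131836, 30.023134231567383), (36.031620025634766, 9.60445499420166), 72.6459732055664) [[0.4773 0.2466 0.036 ]]
[ 12  24  21  36 338] ((21.83962059020996, 41.68867492675781), (36.675262451171875, 11.126204490661621), 74.05460357666016) [[0.4484 0.3373 0.036 ]]
```

View pics/cr2.png

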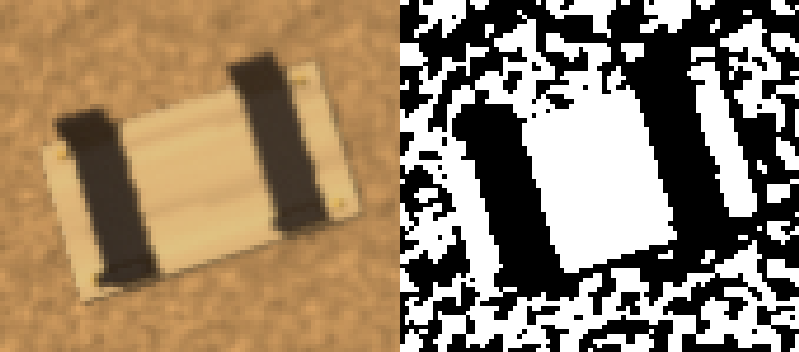

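The crop shows the cradle's base corners at about (42,145), (318,60), (360,213), (82,300) in the enlarged crop; the bone is gripped (opening 21 mm). Lift it and carry it part-way for a closer look at the cradle.

```bash
python3 - <<'E'
from h import *
np.set_printoptions(precision=4,suppress=True)
c=manip.get_calibration('top')
p=pt(c,np.array([(42,145),(318,60),(360,213),(82,300)])/4.7+[185,180],.012)
print(p,p.mean(0)); d=p[0]-p[1]+p[3]-p[2];print(np.degrees(np.arctan2(-d[0],d[1])))
E
python3 -m handwheel '[[0,0,10,0,0,0,0],[0,0,30,0,0,0,0],[0,0,50,0,0,0,0],[0,0,50,0,0,0,0],[-15,20,10,0,0,0,0],[-20,25,0,0,0,3,0],[-20,25,0,0,0,5,0],[-20,25,0,0,0,5,0],[-10,15,0,0,0,5,0],[0,0,0,0,0,0,0]]' 60
python3 - <<'E'
from h import *
import pickle
print(yaw())
c=manip.get_calibration('wrist');im=manip.snapshot('wrist')[:,:,::-1]
pickle.dump(c,open('w4.pkl','wb'));cv2.imwrite('pics/w4.png',im)
E
```

```text
[[0.48   0.3797 0.012 ]
 [0.5266 0.2292 0.012 ]
 [0.4417 0.2044 0.012 ]
 [0.3949 0.354  0.012 ]] [0.4608 0.2918 0.012 ]
17.287694100417752
t: 26.65
tcp_pos: [0.5042, 0.1384, 0.1574]
tool_rot: [0.6, 0.8, -0.001, -0.002]
force: [-0.0, 0.0, -1.7]
finger_gap: 0.245
gripper_force: 60.4
(array([0.5042, 0.1384, 0.1574]), 'close-dir deg', np.float64(16.31), 'tilt', array([-4.2e-03, -1.0e-04, -1.0e+00]))
```

View pics/w4.png

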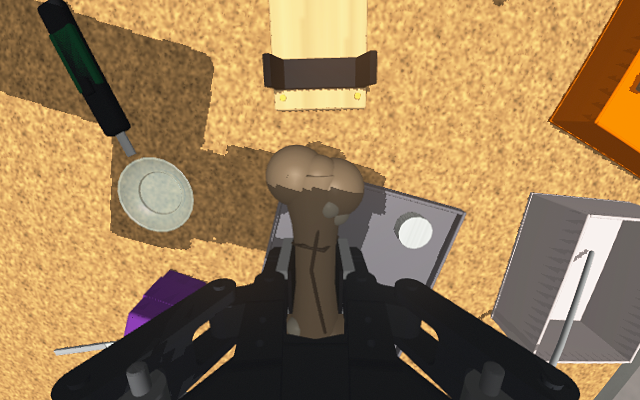

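The bone hangs level in the grip. The cradle's near end shows base corners at (275,110) and (366,108), base sides passing (270,2) and (367,2).

```bash
python3 - <<'E'
from h import *
import pickle
np.set_printoptions(precision=4,suppress=True)
c=pickle.load(open('w4.pkl','rb'))
p=pt(c,[(275,110),(366,108),(367,2),(270,2)],.012);print(p,np.linalg.norm(p[0]-p[1]))
dy=(p[3]-p[0]+p[2]-p[1]);a=np.arctan2(-dy[0],dy[1]);dx=p[1]-p[0];print(np.degrees(a),np.degrees(np.arctan2(dx[1],dx[0])))
n=p[:2].mean(0)
for th in (a,np.radians(17)): print(n+.08*np.array([-np.sin(th),np.cos(th),0]))
t=pt(c,[(264,53),(264,88),(377,50),(377,84)],.049);print('cheek tops',t)
print('saddle mid',t.mean(0), t.mean(0)[:2]+.048*np.array([-np.sin(.3),np.cos(.3)]))
E
```

```text
[[0.4452 0.2033 0.012 ]
 [0.5298 0.23   0.012 ]
 [0.5011 0.3173 0.012 ]
 [0.4176 0.2929 0.012 ]] 0.08873410354818437
17.645201284770565 17.52955569806761
[0.4633 0.2929 0.012 ]
[0.4641 0.2932 0.012 ]
cheek tops [[0.4308 0.2449 0.049 ]
 [0.4372 0.2187 0.049 ]
 [0.518  0.2727 0.049 ]
 [0.5266 0.2482 0.049 ]]
saddle mid [0.4781 0.2461 0.049 ] [0.4639 0.292 ]
```

```bash
python3 -m handwheel '[[-11,38,0,0,0,1,0],[-11,39,0,0,0,0,0],[-11,39,0,0,0,0,0],[-11,38,0,0,0,0,0],[0,0,-25,0,0,0,0],[0,0,-25,0,0,0,0],[0,0,0,0,0,0,0],[0,0,0,0,0,0,0],[0,0,0,0,0,0,0],[0,0,0,0,0,0,0]]'
python3 -c "
from h import *
print(yaw())"
```

```text
t: 27.95
tcp_pos: [0.4638, 0.291, 0.1092]
tool_rot: [0.594, 0.805, 0.001, 0.0]
force: [-0.1, 0.6, -1.1]
finger_gap: 0.241
gripper_force: 60.3
(array([0.4638, 0.291 , 0.1092]), 'close-dir deg', np.float64(17.18), 'tilt', array([ 1.6e-03,  6.0e-04, -1.0e+00]))
```

```bash
python3 -m handwheel '[[0,1,-30,0,0,0,0],[0,0,-25,0,0,0,0],[0,0,-15,0,0,0,0],[0,0,-6,0,0,0,0],[0,0,-2,0,0,0,0],[0,0,-1,0,0,0,0],[0,0,0,0,0,0,0],[0,0,0,0,0,0,0],[0,0,0,0,0,0,0],[0,0,0,0,0,0,0]]'
```

```text
t: 29.2
tcp_pos: [0.4632, 0.292, 0.0294]
tool_rot: [0.593, 0.805, 0.0, 0.0]
force: [-0.2, -0.1, -1.4]
finger_gap: 0.242
gripper_force: 60.4
```

```bash
python3 -m handwheel '[[0,0,-1,0,0,0,0],[0,0,0,0,0,0,0],[0,0,-1,0,0,0,0],[0,0,0,0,0,0,0],[0,0,-1,0,0,0,0],[0,0,0,0,0,0,0],[0,0,0,0,0,0,0],[0,0,0,0,0,0,0],[0,0,0,0,0,0,0],[0,0,0,0,0,0,0]]'
```

```text
t: 30.45
tcp_pos: [0.4632, 0.292, 0.028]
tool_rot: [0.593, 0.805, 0.0, 0.0]
force: [-2.2, -1.5, 11.9]
finger_gap: 0.242
gripper_force: 62.3
```

The bone is seated (12 N upward). Release, rise and look.

```bash
python3 -m handwheel '[[0,0,1,0,0,0,0],[0,0,0,0,0,0,0.3],[0,0,0,0,0,0,0.4],[0,0,0,0,0,0,0.6],[0,0,0,0,0,0,0.6],[0,0,15,0,0,0,0.6],[0,0,40,0,0,0,0.6],[0,0,50,0,0,0,1],[0,-30,42,0,0,0,1],[0,-40,0,0,0,0,1]]'
python3 - <<'E'
from h import *
import pickle
print(yaw())
c=manip.get_calibration('wrist');im=manip.snapshot('wrist')[:,:,::-1]
pickle.dump(c,open('w5.pkl','wb'));cv2.imwrite('pics/w5.png',im)
E
```

```text
t: 31.7
tcp_pos: [0.4659, 0.2226, 0.1789]
tool_rot: [0.592, 0.806, 0.004, 0.003]
force: [0.1, -0.2, 0.2]
finger_gap: 0.999
gripper_force: 0.0
(array([0.4659, 0.2226, 0.1789]), 'close-dir deg', np.float64(17.34), 'tilt', array([ 0.0102,  0.0024, -0.9999]))
```

View pics/w5.png

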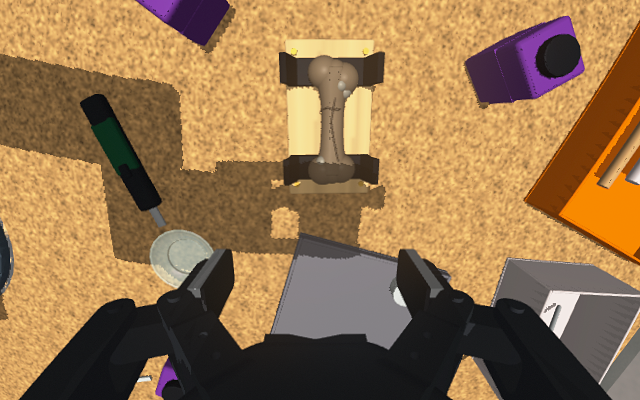

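The bone lies squarely in both saddles, ends at (332,72) and (331,170). Now back for the bottle.

```bash
python3 -m handwheel '[[-5,-49,0,0,0,-10.1,1],[-5,-49,0,0,0,-10.1,1],[-5,-49,0,0,0,-10.1,1],[-5,-49,0,0,0,-10.1,1],[-5,-49,0,0,0,-10.1,1],[-5,-49,0,0,0,-10.1,1],[-5,-49,0,0,0,-10.1,1],[-5,-49,0,0,0,-10.1,1],[-5,-49,0,0,0,-10.1,1],[-6,-50,0,0,0,-10.1,1]]' 40
python3 -m handwheel '[[0,0,0,0,0,0,1],[0,0,0,0,0,0,1],[0,0,0,0,0,0,1],[0,0,0,0,0,0,1],[0,0,0,0,0,0,1],[0,0,0,0,0,0,1],[0,0,0,0,0,0,1],[0,0,0,0,0,0,1],[0,0,0,0,0,0,1],[0,0,0,0,0,0,1]]'
python3 -c "
from h import *
print(yaw())
cv2.imwrite('pics/x1.png',manip.snapshot('wrist')[:,:,::-1])"
```

```text
t: 33.0
tcp_pos: [0.4118, -0.2705, 0.1751]
tool_rot: [0.999, 0.051, 0.0, 0.0]
force: [0.6, 0.7, 0.2]
finger_gap: 1.001
gripper_force: 0.0
t: 34.25
tcp_pos: [0.4121, -0.2691, 0.1743]
tool_rot: [0.999, 0.054, -0.0, -0.0]
force: [0.6, 0.5, 0.0]
finger_gap: 1.003
gripper_force: 0.0
(array([ 0.4121, -0.2691,  0.1743]), 'close-dir deg', np.float64(-83.8), 'tilt', array([-0.e+00,  1.e-04, -1.e+00]))
```

```bash
python3 -m handwheel '[[-1,-1,-45,0,0,0,1],[0,0,-45,0,0,0,1],[0,0,-35,0,0,0,1],[0,0,-8,0,0,0,1],[0,0,0,0,0,0,1],[0,0,0,0,0,0,0],[0,0,0,0,0,0,0],[0,0,0,0,0,0,0],[0,0,0,0,0,0,0],[0,0,0,0,0,0,0]]' 40
python3 -m handwheel '[[0,0,20,0,0,0,0],[0,0,50,0,0,0,0],[0,0,55,0,0,0,0],[0,0,9,0,0,0,0],[12,36,0,0,0,10,0],[12,36,0,0,0,10,0],[12,36,0,0,0,10,0],[12,36,0,0,0,10,0],[12,36,0,0,0,10,0],[12,36,0,0,0,10,0]]'
python3 -m handwheel '[[12,36,0,0,0,10,0],[12,36,0,0,0,10,0],[12,36,0,0,0,0,0],[12,34,0,0,0,0,0],[0,0,-30,0,0,0,0],[0,0,0,0,0,0,0],[0,0,0,0,0,0,0],[0,0,0,0,0,0,0],[0,0,0,0,0,0,0],[0,0,0,0,0,0,0]]'
```

```text
t: 35.55
tcp_pos: [0.4117, -0.2705, 0.0427]
tool_rot: [0.999, 0.054, 0.001, 0.001]
force: [-1.5, 0.2, 5.4]
finger_gap: 0.528
gripper_force: 40.1
t: 36.8
tcp_pos: [0.4826, -0.0526, 0.1746]
tool_rot: [0.836, 0.549, -0.001, -0.001]
force: [-0.8, -0.7, -1.0]
finger_gap: 0.524
gripper_force: 41.4
t: 38.05
tcp_pos: [0.5314, 0.0877, 0.1458]
tool_rot: [0.73, 0.683, 0.0, 0.0]
force: [-0.3, 0.4, -0.9]
finger_gap: 0.524
gripper_force: 41.4
```

```bash
python3 -m handwheel '[[0,0,-50,0,0,0,0],[0,0,-40,0,0,0,0],[0,0,-11,0,0,0,0],[0,0,-2,0,0,0,0],[0,0,-1,0,0,0,0],[0,0,0,0,0,0,0],[0,0,-1,0,0,0,0],[0,0,0,0,0,0,0],[0,0,0,0,0,0,0],[0,0,0,0,0,0,0]]'
```

```text
t: 39.3
tcp_pos: [0.5316, 0.0879, 0.0424]
tool_rot: [0.73, 0.683, 0.001, 0.001]
force: [-3.2, -0.8, 12.3]
finger_gap: 0.532
gripper_force: 42.6
```

```bash
python3 -m handwheel '[[0,0,1,0,0,0,0],[0,0,0,0,0,0,0.6],[0,0,0,0,0,0,0.7],[0,0,0,0,0,0,1],[0,0,0,0,0,0,1],[0,0,30,0,0,0,1],[0,0,50,0,0,0,1],[0,0,54,0,0,0,1],[-4,-30,0,0,0,-8,1],[-4,-35,0,0,0,-8,1]]'
python3 -m handwheel '[[-4,-40,0,0,0,-8,1],[-5,-44,0,0,0,-8,1],[-5,-44,0,0,0,-8,1],[-5,-44,0,0,0,-8,1],[-5,-44,0,0,0,-8,1],[-5,-44,0,0,0,-8,1],[-5,-44,0,0,0,-8,1],[0,0,0,0,0,-8,1],[0,0,0,0,0,0,1],[0,0,0,0,0,0,1]]' 60
python3 -c "
from h import *
print(yaw())
cv2.imwrite('pics/x2.png',manip.snapshot('side')[:,:,::-1])"
```

```text
t: 40.55
tcp_pos: [0.5235, 0.0228, 0.1764]
tool_rot: [0.819, 0.574, 0.001, 0.001]
force: [0.1, 0.3, -0.2]
finger_gap: 0.994
gripper_force: 0.0
t: 41.8
tcp_pos: [0.489, -0.2804, 0.1751]
tool_rot: [0.998, 0.055, -0.0, -0.0]
force: [0.4, -0.6, -1.0]
finger_gap: 1.0
gripper_force: 0.0
(array([ 0.489 , -0.2804,  0.1751]), 'close-dir deg', np.float64(-83.65), 'tilt', array([-5.e-04,  5.e-04, -1.e+00]))
```

```bash
python3 -m handwheel '[[1,0,-45,0,0,-0.5,1],[0,0,-45,0,0,0,1],[0,0,-35,0,0,0,1],[0,0,-8,0,0,0,1],[0,0,0,0,0,0,1],[0,0,0,0,0,0,0],[0,0,0,0,0,0,0],[0,0,0,0,0,0,0],[0,0,0,0,0,0,0],[0,0,0,0,0,0,0]]' 60
python3 -m handwheel '[[0,0,20,0,0,0,0],[0,0,50,0,0,0,0],[0,0,55,0,0,0,0],[0,0,9,0,0,0,0],[5,38,0,0,0,10,0],[5,38,0,0,0,10,0],[5,38,0,0,0,10,0],[5,38,0,0,0,10,0],[5,38,0,0,0,10,0],[6,38,0,0,0,10,0]]'
python3 -m handwheel '[[6,38,0,0,0,10,0],[6,38,0,0,0,10,0],[0,0,0,0,0,0,0],[0,0,-30,0,0,0,0],[0,0,0,0,0,0,0],[0,0,0,0,0,0,0],[0,0,0,0,0,0,0],[0,0,0,0,0,0,0],[0,0,0,0,0,0,0],[0,0,0,0,0,0,0]]'
python3 -c "
from h import *
print(yaw())"
```

```text
t: 43.1
tcp_pos: [0.4911, -0.2816, 0.0439]
tool_rot: [0.999, 0.05, 0.001, 0.001]
force: [-0.5, 1.5, 6.2]
finger_gap: 0.581
gripper_force: 63.4
t: 44.35
tcp_pos: [0.5198, -0.0514, 0.1748]
tool_rot: [0.839, 0.545, -0.001, -0.001]
force: [0.5, -0.8, -3.1]
finger_gap: 0.577
gripper_force: 63.5
t: 45.6
tcp_pos: [0.5332, 0.023, 0.1465]
tool_rot: [0.733, 0.68, 0.0, 0.0]
force: [0.3, -0.2, -2.9]
finger_gap: 0.578
gripper_force: 63.3
(array([0.5332, 0.023 , 0.1465]), 'close-dir deg', np.float64(-4.29), 'tilt', array([ 4.e-04, -1.e-04, -1.e+00]))
```

```bash
python3 -m handwheel '[[0,0,-50,0,0,0,0],[0,0,-40,0,0,0,0],[0,0,-10,0,0,0,0],[0,0,-2,0,0,0,0],[0,0,-1,0,0,0,0],[0,0,0,0,0,0,0],[0,0,-1,0,0,0,0],[0,0,0,0,0,0,0],[0,0,0,0,0,0,0],[0,0,0,0,0,0,0]]'
```

```text
t: 46.85
tcp_pos: [0.5339, 0.0228, 0.0439]
tool_rot: [0.733, 0.68, 0.001, 0.001]
force: [-0.2, -0.1, 4.8]
finger_gap: 0.579
gripper_force: 64.7
```

```bash
python3 -m handwheel '[[0,0,0,0,0,0,0],[0,0,0,0,0,0,0.62],[0,0,0,0,0,0,0.75],[0,0,0,0,0,0,1],[0,0,0,0,0,0,1],[0,0,30,0,0,0,1],[0,0,50,0,0,0,1],[0,0,54,0,0,0,1],[4,-30,0,0,0,-8,1],[4,-35,0,0,0,-8,1]]'
python3 -m handwheel '[[4,-35,0,0,0,-8,1],[4,-35,0,0,0,-8,1],[4,-35,0,0,0,-8,1],[4,-35,0,0,0,-8,1],[4,-35,0,0,0,-8,1],[4,-35,0,0,0,-8,1],[4,-38,0,0,0,-8,1],[0,0,0,0,0,-4,1],[0,0,0,0,0,0,1],[0,0,0,0,0,0,1]]' 60
python3 -c "
from h import *
print(yaw())"
```

```text
t: 48.1
tcp_pos: [0.5415, -0.0422, 0.1774]
tool_rot: [0.821, 0.57, 0.001, 0.001]
force: [-0.4, -0.4, 0.0]
finger_gap: 0.995
gripper_force: 0.0
t: 49.35
tcp_pos: [0.5689, -0.2894, 0.1761]
tool_rot: [0.996, 0.085, -0.0, -0.0]
force: [-0.2, 0.0, 0.2]
finger_gap: 1.0
gripper_force: 0.0
(array([ 0.5689, -0.2894,  0.1761]), 'close-dir deg', np.float64(-80.21), 'tilt', array([-7.e-04,  6.e-04, -1.e+00]))
```

```bash
python3 -m handwheel '[[0,-1,-45,0,0,0,1],[0,0,-45,0,0,0,1],[0,0,-35,0,0,0,1],[0,0,-8,0,0,0,1],[0,0,0,0,0,0,1],[0,0,0,0,0,0,0],[0,0,0,0,0,0,0],[0,0,0,0,0,0,0],[0,0,0,0,0,0,0],[0,0,0,0,0,0,0]]' 60
python3 -m handwheel '[[0,0,20,0,0,0,0],[0,0,50,0,0,0,0],[0,0,55,0,0,0,0],[0,0,9,0,0,0,0],[-4,31,0,0,0,10,0],[-4,31,0,0,0,10,0],[-4,31,0,0,0,10,0],[-4,31,0,0,0,10,0],[-4,31,0,0,0,10,0],[-4,31,0,0,0,10,0]]'
python3 -m handwheel '[[-5,31,0,0,0,10,0],[-5,31,0,0,0,10,0],[0,0,0,0,0,0,0],[0,0,-30,0,0,0,0],[0,0,0,0,0,0,0],[0,0,0,0,0,0,0],[0,0,0,0,0,0,0],[0,0,0,0,0,0,0],[0,0,0,0,0,0,0],[0,0,0,0,0,0,0]]'
python3 -c "
from h import *
print(yaw())"
```

```text
t: 50.6
tcp_pos: [0.5704, -0.2916, 0.0455]
tool_rot: [0.996, 0.085, 0.001, 0.001]
force: [0.1, 0.7, 6.0]
finger_gap: 0.689
gripper_force: 65.3
t: 51.85
tcp_pos: [0.5438, -0.1037, 0.1765]
tool_rot: [0.819, 0.574, -0.001, -0.001]
force: [-0.1, 0.3, -3.3]
finger_gap: 0.688
gripper_force: 65.7
t: 53.1
tcp_pos: [0.5352, -0.043, 0.1475]
tool_rot: [0.709, 0.705, 0.0, 0.0]
force: [-0.0, 0.5, -2.7]
finger_gap: 0.686
gripper_force: 65.7
(array([ 0.5352, -0.043 ,  0.1475]), 'close-dir deg', np.float64(-0.29), 'tilt', array([ 3.e-04, -1.e-04, -1.e+00]))
```

```bash
python3 -m handwheel '[[0,1,-50,0,0,0,0],[0,0,-40,0,0,0,0],[0,0,-9,0,0,0,0],[0,0,-2,0,0,0,0],[0,0,-1,0,0,0,0],[0,0,0,0,0,0,0],[0,0,-1,0,0,0,0],[0,0,0,0,0,0,0],[0,0,0,0,0,0,0],[0,0,0,0,0,0,0]]'
```

```text
t: 54.35
tcp_pos: [0.536, -0.0423, 0.0455]
tool_rot: [0.709, 0.705, 0.0, 0.001]
force: [-0.7, 0.0, 6.4]
finger_gap: 0.689
gripper_force: 66.5
```

```bash
python3 -m handwheel '[[0,0,0,0,0,0,0],[0,0,0,0,0,0,0.73],[0,0,0,0,0,0,0.85],[0,0,0,0,0,0,1],[0,0,0,0,0,0,1],[0,0,30,0,0,0,1],[0,0,50,0,0,0,1],[0,0,54,0,0,0,1],[0,0,40,0,0,0,1],[0,0,0,0,0,0,1]]'
python3 -m handwheel '[[-28,-50,0,0,0,-7,1],[-28,-50,0,0,0,-7,1],[-28,-50,0,0,0,-7,1],[-28,-50,0,0,0,-7,1],[-28,-50,0,0,0,-7,1],[-28,-50,0,0,0,-7,1],[-28,-50,0,0,0,-7,1],[-28,-50,0,0,0,-7,1],[-28,-50,0,0,0,-7,1],[-28,-50,0,0,0,-7,1]]'
python3 - <<'E'
from h import *
im=manip.snapshot('top')[:,:,::-1];cv2.imwrite('pics/top9.png',im)
a=cv2.imread('pics/top0.png')
# compare cap/lid/body positions start vs now
for n,i in(('start',a),('now',im)):
    r=i[130:225,270:395].astype(int)
    hsv=cv2.cvtColor(i[130:225,270:395].astype('uint8').copy(),cv2.COLOR_BGR2HSV)
    for k,m in(('white',(r.min(2)>175)),('black',r.max(2)<55)):
        c,l,s,ce=cv2.connectedComponentsWithStats(m.astype('uint8'))
        print(n,k,[(s[j,4],(ce[j]+[270,130]).round(1).tolist()) for j in range(1,c) if s[j,4]>25])
v=np.vstack([x[130:255,185:395] for x in(a,im)])
cv2.imwrite('pics/cmp.png',cv2.resize(v,None,fx=2.4,fy=2.4,interpolation=cv2.INTER_CUBIC))
E
```

```text
t: 55.6
tcp_pos: [0.5374, -0.0426, 0.2218]
tool_rot: [0.709, 0.705, 0.002, 0.004]
force: [-0.1, 0.2, -0.5]
finger_gap: 0.997
gripper_force: 0.0
t: 56.85
tcp_pos: [0.2537, -0.5426, 0.2165]
tool_rot: [0.986, 0.169, -0.0, -0.002]
force: [0.9, 1.0, 0.8]
finger_gap: 0.998
gripper_force: 0.0
start white [(np.int32(124), [293.0, 156.5]), (np.int32(90), [374.0, 156.1]), (np.int32(402), [360.3, 182.2]), (np.int32(59), [304.9, 188.9])]
start black []
now white [(np.int32(129), [293.0, 156.5]), (np.int32(95), [374.0, 156.3]), (np.int32(415), [360.6, 181.6]), (np.int32(84), [305.8, 187.8])]
now black []
```

View pics/cmp.png

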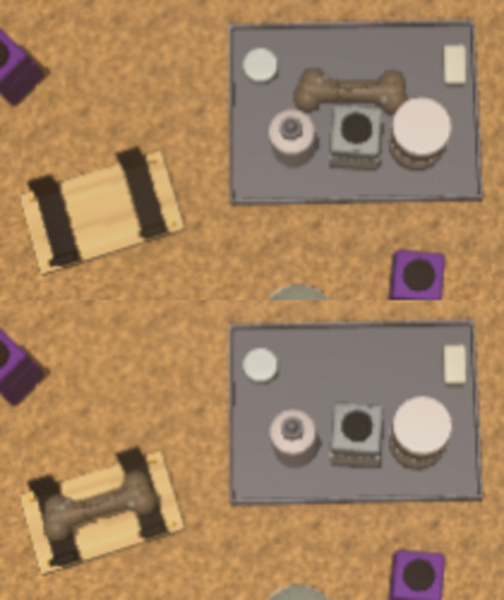

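The comparison shows everything upright and back in its row, bone in the cradle, wax tin and eraser unmoved. I check the residual shifts numerically.

```bash
python3 - <<'E'
from h import *
a,b=[cv2.cvtColor(cv2.imread(f'pics/{n}.png'),cv2.COLOR_BGR2GRAY) for n in('top0','top9')]
a4,b4=[cv2.resize(x,None,fx=8,fy=8,interpolation=cv2.INTER_CUBIC) for x in(a,b)]
for n,(u,v,r,q) in dict(bottle_body=(306,188,13,14),bottle_tip=(306,184,7,7),tin_cap=(333,183.5,8,8),jar=(360.5,184,16,16),wax=(293,157,10,10)).items():
    t=a4[int(8*(v-q)):int(8*(v+q)),int(8*(u-r)):int(8*(u+r))]
    y0,x0=int(8*(v-q))-32,int(8*(u-r))-32
    m=cv2.matchTemplate(b4[y0:y0+64+t.shape[0],x0:x0+64+t.shape[1]],t,cv2.TM_CCOEFF_NORMED)
    _,s,_,l=cv2.minMaxLoc(m); dx,dy=(l[0]-32)/8,(l[1]-32)/8
    print(n,round(s,3),'px',dx,dy,'~mm x',round(-dy*2.5,1),'y',round(-dx*2.5,1))
print(manip.sense()['qd'].round(3))
E
```

```text
bottle_body 0.969 px 0.5 0.125 ~mm x -0.3 y -1.2
bottle_tip 0.988 px 0.5 0.125 ~mm x -0.3 y -1.2
tin_cap 0.993 px 0.25 -0.875 ~mm x 2.2 y -0.6
jar 0.988 px 0.25 -0.5 ~mm x 1.2 y -0.6
wax 1.0 px 0.0 0.0 ~mm x -0.0 y -0.0
[ 0.045 -0.031  0.047  0.025 -0.034 -0.073]
```

All within about 2 mm of the start places. Hand in after the arm settles.

```bash
python3 -m handwheel '[[0,0,0,0,0,0,1],[0,0,0,0,0,0,1],[0,0,0,0,0,0,1],[0,0,0,0,0,0,1],[0,0,0,0,0,0,1],[0,0,0,0,0,0,1],[0,0,0,0,0,0,1],[0,0,0,0,0,0,1],[0,0,0,0,0,0,1],[0,0,0,0,0,0,1]]'
python3 -c "
from station import manip
print(manip.sign_off())"
```

```text
t: 58.15
tcp_pos: [0.2551, -0.5421, 0.2183]
tool_rot: [0.985, 0.171, -0.0, 0.0]
force: [-0.1, -0.4, 0.3]
finger_gap: 0.994
gripper_force: 0.0
the job is handed in; nothing more can be done
None
```

The job is handed in at 58 s of the 141 s allowed: the bone lies in both cradle saddles, the jar, tin and bottle stand in the grey tray within about 2 mm of where they started, and the wax tin and rubber block look unmoved in the before-and-after pictures; the hand-in returned no verdict.

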